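# Find the rattling ceramic box and return it

## Robot

A 6-joint arm with a two-finger parallel gripper is mounted at the origin on the work surface. World frame = base frame: x ahead of the robot, y to its left, z up, the work surface at z = 0. Lengths are in m, angles in rad, forces in N, time in s.
With the tool pointing down it reaches from about 0.4 to 0.925 m from the base axis. Payload 3.4 kg.
Tool frame: the origin (TCP) lies midway between the tips of the shut fingers; the grasp point (between the pads) lies 19 mm behind it; y points along the fingers, x is the direction in which the jaws open and shut, and the axes are right-handed (so a half turn about y gives the same grasp; the last joint's range is limited). The gripper opens to 85 mm and grips with 20 to 120 N. Pads are 22 mm wide; open, the fingers measure 114 mm over their backs; the gripper's body (76 mm by 85 mm) begins 54 mm behind the grasp point. The pads swing forward as they close: fully open they stand 13 mm farther back than shut.
Start: joints at [-1.369, 0.307, 1.506, -0, 1.328, -0.073], TCP at [0.157, -0.553, 0.231] pointing down, gripper open.
Joint ranges: [-3.12, 3.12], [-1.05, 2.28], [0.14, 2.33], [-1.42, 4.57], [0.1, 2.73], [-2.68, 2.68]. Speed limits (rad/s): [2.57, 2.57, 3.14, 3.14, 3.14, 3.14].

## Interface

Orientations are given as a unit quaternion [w, x, y, z].
In Python, from bench import ctrl, grab_frame, camera_model, finish_job gives the robot as it stands.
- The arm moves only by the shell command python3 -m handwheel 'ROWS' [FORCE]. ROWS is JSON, one flat list of numbers, 7 for each row, row after row: the shift along the world's x, y, z in units of 30 mm (1.0 is 30 mm), then the turn, a rotation vector about the world's x, y, z in units of 8 degrees (1.0 is 8 degrees), then the closure, from 0 (fully open) to 1 (shut). A call has 1 to 20 rows; each row shifts and turns the commanded pose from where the row before left it; what a row does not reach is not made up. A row lasts 1/10 s, in which the tool goes at most 50 mm and 8.59 degrees, less where a joint would pass 70% of its speed; a pose out of reach is approached as far as the arm can. A call is refused whole if a number of a shift passes 1 or a number of a turn 1, either way. A call with a gripper value outside its range is refused whole. The fingers move at their own pace and stop on an object; FORCE is the grip in N (left out, the last holds). Time passes only in rows, so rows that do not move let the fingers close. It gives the time, the measured TCP pose, the force and the opening at its end, in the units of the state.
- ctrl.get_state(): the state, without advancing time (a new reading comes with each control period).
- grab_frame(name): name is "scene" or "top" or "wrist"; returns (picture, depth): 384x512x3 uint8, red, green, blue; 384x512 float32, m along the optical axis (not along the pixel's ray), 0 where there is no reading.
- camera_model(name): a dict with "intrinsics" (3x3 intrinsics, pixels), "dist" ([k1, k2, p1, p2, k3] as OpenCV has them; the pictures are not rectified), "R" (3x3) and "t" (3): a world point X has camera coordinates R X + t. Camera axes: x right, y down, z forward; pixel columns grow to the right and rows downward; lengths in m; the calibration is good to about 2 mm. A picture is of the moment at which its call begins: read the wrist's pose just before it. camera_model takes no time and is no camera call; for the wrist camera it gives the pose at the moment of the call.
- finish_job(): hands the job in, once; it reports no verdict.
The state is a dict: "t": time; "joints": joint angles; "qd": joint speeds; "effort": joint torques, N m; "eef_pos": TCP position; "eef_rot": TCP orientation; "force": force on the tool from outside, world axes, zero at the start; "torque": the same for the moment, N m; "gripper_width": finger opening in m.
Only numpy, scipy, OpenCV 4.12 (cv2) and the standard library are available. Lean on these libraries where they do the work, as an engineer would, in place of code of your own. Each camera call takes 0.05 s, during which the arm holds its last target.

## Task

One of the three closed ceramic boxes has a ball from the glaze mill left inside: pick the boxes up one at a time and rock and shake each gently to and fro along its length, several times, feeling for the ball rolling from end to end. Set the box that rattles down softly in the wooden returns tray, lengthwise and about mid-width, and slide it gently up until its end is flush against the tray's end stop. The empty boxes must end standing where they stood at the start and never go into the tray; leave the cup, bowl and vase alone.

Things in the scene. Friction and masses are not known exactly. Their poses are not given: they have to be found in the camera images.
- box_a_center (a point): one of 3 alike sealed white ceramic boxes with dark bands, 140 (x, length) x 52 (y) x 58 mm high, loose on the counter; point: its centre, 29 mm up; z up. 0.23 to 0.54 kg empty, each differs; walls 6 mm. One of the 3, random each time, holds a loose 36 mm, 190 g steel ball, at first mid-box, free to roll 46 mm either way along the length; the others are empty. Nothing outside shows which
- box_b_center (a point): one of 3 alike sealed white ceramic boxes with dark bands, 140 (x, length) x 52 (y) x 58 mm high, loose on the counter; point: its centre, 29 mm up; z up. 0.23 to 0.54 kg empty, each differs; walls 6 mm. One of the 3, random each time, holds a loose 36 mm, 190 g steel ball, at first mid-box, free to roll 46 mm either way along the length; the others are empty. Nothing outside shows which
- box_c_center (a point): one of 3 alike sealed white ceramic boxes with dark bands, 140 (x, length) x 52 (y) x 58 mm high, loose on the counter; point: its centre, 29 mm up; z up. 0.23 to 0.54 kg empty, each differs; walls 6 mm. One of the 3, random each time, holds a loose 36 mm, 190 g steel ball, at first mid-box, free to roll 46 mm either way along the length; the others are empty. Nothing outside shows which
- tray_stop (a point): fixed wooden returns tray, 200 mm long (x), 130 wide: board 12 mm thick, side lips 8 mm above the board and 114 mm apart inside, open -x end, upright stop across the +x end, 38 mm above the board. Point: on the stop's inner face, mid-width, level with the board's upper face (12 mm over the counter); x points into the stop, z up; 186 mm of free board lie on its -x side
- cup: white ceramic cup, 76 mm across, 75 mm high, standing beyond the boxes; bystander; origin at the centre of its underside
- bowl: green glazed bowl, 100 mm across, 50 mm high, standing beyond the boxes; bystander; origin at the centre of its underside
- vase: brown glazed vase, 72 mm across, 90 mm high, standing beyond the boxes; bystander; origin at the centre of its underside

How it is judged:
On the way, in this order (a step that is already met when the one before it is completed fails the run):
1. with the rattling box held clear of the counter, the ball has run towards the box's +x end (28 mm or more from the middle) (((distance between ball_center and box_a_center below 0.07 m and (height (world z) of box_a_center above 0.045 m and contact force between the fingers and box_a above 1 N) and x of ball_center in the frame of box_a_center above 0.028 m) or (distance between ball_center and box_b_center below 0.07 m and (height (world z) of box_b_center above 0.045 m and contact force between the fingers and box_b above 1 N) and x of ball_center in the frame of box_b_center above 0.028 m) or (distance between ball_center and box_c_center below 0.07 m and (height (world z) of box_c_center above 0.045 m and contact force between the fingers and box_c above 1 N) and x of ball_center in the frame of box_c_center above 0.028 m))), for 0.02 s.
2. still held, the ball has then run to the other (-x) end (((distance between ball_center and box_a_center below 0.07 m and (height (world z) of box_a_center above 0.045 m and contact force between the fingers and box_a above 1 N) and x of ball_center in the frame of box_a_center below -0.028 m) or (distance between ball_center and box_b_center below 0.07 m and (height (world z) of box_b_center above 0.045 m and contact force between the fingers and box_b above 1 N) and x of ball_center in the frame of box_b_center below -0.028 m) or (distance between ball_center and box_c_center below 0.07 m and (height (world z) of box_c_center above 0.045 m and contact force between the fingers and box_c above 1 N) and x of ball_center in the frame of box_c_center below -0.028 m))), for 0.02 s.
3. the rattling box stands on the tray, flush against the stop (((distance between ball_center and box_a_center below 0.07 m and (x of box_a_center in the frame of tray_stop between -0.0725 and -0.065 m and y of box_a_center in the frame of tray_stop between -0.025 and 0.025 m and z of box_a_center in the frame of tray_stop below 0.033 m and angle between the x axis of box_a and the x axis of tray_stop, either way round below 0.1 rad and angle between box_a's own z axis and vertical below 0.06 rad and linear speed of box_a below 0.02 m/s)) or (distance between ball_center and box_b_center below 0.07 m and (x of box_b_center in the frame of tray_stop between -0.0725 and -0.065 m and y of box_b_center in the frame of tray_stop between -0.025 and 0.025 m and z of box_b_center in the frame of tray_stop below 0.033 m and angle between the x axis of box_b and the x axis of tray_stop, either way round below 0.1 rad and angle between box_b's own z axis and vertical below 0.06 rad and linear speed of box_b below 0.02 m/s)) or (distance between ball_center and box_c_center below 0.07 m and (x of box_c_center in the frame of tray_stop between -0.0725 and -0.065 m and y of box_c_center in the frame of tray_stop between -0.025 and 0.025 m and z of box_c_center in the frame of tray_stop below 0.033 m and angle between the x axis of box_c and the x axis of tray_stop, either way round below 0.1 rad and angle between box_c's own z axis and vertical below 0.06 rad and linear speed of box_c below 0.02 m/s)))), for 0.2 s.
At the end, for the whole second after the job is handed in: The box with the ball stands upright and at rest on the tray board, lengthwise (within 0.10 rad, either way round), within 25 mm of mid-width, its end within 2.5 mm of the stop; the two empty boxes stand upright within 30 mm of where they started (((distance between ball_center and box_a_center below 0.07 m and (x of box_a_center in the frame of tray_stop between -0.0725 and -0.065 m and y of box_a_center in the frame of tray_stop between -0.025 and 0.025 m and z of box_a_center in the frame of tray_stop below 0.033 m and angle between the x axis of box_a and the x axis of tray_stop, either way round below 0.1 rad and angle between box_a's own z axis and vertical below 0.06 rad and linear speed of box_a below 0.02 m/s) and (distance of box_b_center from where it was at the start of the episode below 0.03 m and angle between box_b's own z axis and vertical below 0.06 rad and linear speed of box_b below 0.02 m/s) and (distance of box_c_center from where it was at the start of the episode below 0.03 m and angle between box_c's own z axis and vertical below 0.06 rad and linear speed of box_c below 0.02 m/s)) or (distance between ball_center and box_b_center below 0.07 m and (x of box_b_center in the frame of tray_stop between -0.0725 and -0.065 m and y of box_b_center in the frame of tray_stop between -0.025 and 0.025 m and z of box_b_center in the frame of tray_stop below 0.033 m and angle between the x axis of box_b and the x axis of tray_stop, either way round below 0.1 rad and angle between box_b's own z axis and vertical below 0.06 rad and linear speed of box_b below 0.02 m/s) and (distance of box_a_center from where it was at the start of the episode below 0.03 m and angle between box_a's own z axis and vertical below 0.06 rad and linear speed of box_a below 0.02 m/s) and (distance of box_c_center from where it was at the start of the episode below 0.03 m and angle between box_c's own z axis and vertical below 0.06 rad and linear speed of box_c below 0.02 m/s)) or (distance between ball_center and box_c_center below 0.07 m and (x of box_c_center in the frame of tray_stop between -0.0725 and -0.065 m and y of box_c_center in the frame of tray_stop between -0.025 and 0.025 m and z of box_c_center in the frame of tray_stop below 0.033 m and angle between the x axis of box_c and the x axis of tray_stop, either way round below 0.1 rad and angle between box_c's own z axis and vertical below 0.06 rad and linear speed of box_c below 0.02 m/s) and (distance of box_a_center from where it was at the start of the episode below 0.03 m and angle between box_a's own z axis and vertical below 0.06 rad and linear speed of box_a below 0.02 m/s) and (distance of box_b_center from where it was at the start of the episode below 0.03 m and angle between box_b's own z axis and vertical below 0.06 rad and linear speed of box_b below 0.02 m/s)))); the robot touches nothing.
It fails at once if a bystander (cup, bowl or vase) is shifted by more than 20 mm (distance of any of cup, bowl, vase from where it was at the start of the episode above 0.02 m).
It fails at once if a box is pushed or knocked against the tray's end stop with more than 25 N (contact force between any of box_a, box_b, box_c and stop above 25 N).
It fails at once if a box is dropped or slammed onto the tray or counter (more than 80 N) (contact force between any of box_a, box_b, box_c and tray above 80 N or contact force between any of box_a, box_b, box_c and table above 80 N).
It fails at once if a box is shaken so hard that the loose ball knocks its inside with more than 25 N (contact force between ball and box_a above 25 N or contact force between ball and box_b above 25 N or contact force between ball and box_c above 25 N).
It fails at once if an empty box is put in the returns tray ((not (distance between ball_center and box_a_center below 0.07 m) and contact force between box_a and tray above 0.5 N) or (not (distance between ball_center and box_b_center below 0.07 m) and contact force between box_b and tray above 0.5 N) or (not (distance between ball_center and box_c_center below 0.07 m) and contact force between box_c and tray above 0.5 N)).
It also fails if it takes over 72 s, if anything falls off the work surface, if the arm or the gripper's body presses on something with over 40 N, if the wrist force passes 120 N, or if a joint passes its speed limit or range.

## Working session

There is one attempt and no reset: what is moved stays moved. The work goes in short steps, Python scripts to look and compute and a shell command to move; the robot and the scene stay as the last step left them, time stands still between calls to the robot, and variables do not carry over. Pictures are saved under pics/ and viewed, and the job is handed in when it is done.

```bash
mkdir -p pics; ls; python3 - <<'E'
from bench import ctrl, grab_frame, camera_model
import cv2,numpy as np
print(ctrl.get_state())
for n in("scene","top"):
    p,d=grab_frame(n); cv2.imwrite(f"pics/{n}0.png",p[:,:,::-1]); np.savez(f"pics/{n}0.npz",p=p,d=d)
    m=camera_model(n); print(n,m)
E
```

```text
pics
{'t': 0.0, 'joints': array([-1.36849930e+00,  3.07541131e-01,  1.50771917e+00,  1.71413171e-07,
        1.32837215e+00, -7.35088008e-02]), 'qd': array([-0.00071047, -0.00133102,  0.00033931,  0.00237815, -0.00131718,
        0.00174886]), 'effort': array([ 5.53018926e-04, -4.57550919e+01, -2.51917845e+01,  1.31889847e-04,
        1.33141931e-02,  9.26813954e-06]), 'eef_pos': array([ 0.15641278, -0.55257352,  0.23038201]), 'eef_rot': array([ 0.56446217, -0.56350992,  0.42706157, -0.42597823]), 'force': array([ 0.26342341, -0.03802128,  0.3928618 ]), 'torque': array([ 0.01866067,  0.03195248, -0.01603154]), 'gripper_width': 0.08528870569537576}
scene {'intrinsics': array([[465.42655915,   0.        , 251.10801268],
       [  0.        , 465.42655915, 190.61842809],
       [  0.        ,   0.        ,   1.        ]]), 'dist': array([-0.14521068,  0.        ,  0.        ,  0.        ,  0.        ]), 'R': array([[ 0.83710064,  0.54687255, -0.01388956],
       [ 0.38304192, -0.60407344, -0.69883773],
       [-0.39056549,  0.57967723, -0.71514538]]), 't': array([-0.46953154, -0.1743439 ,  1.413864  ])}
top {'intrinsics': array([[381.25642902,   0.        , 247.60777873],
       [  0.        , 381.25642902, 192.66109144],
       [  0.        ,   0.        ,   1.        ]]), 'dist': array([-0.06996889,  0.        ,  0.        ,  0.        ,  0.        ]), 'R': array([[-0.09558465, -0.99541904, -0.00212154],
       [-0.9725341 ,  0.09384111, -0.21300532],
       [ 0.21222864, -0.01829677, -0.97704874]]), 't': array([0.03367657, 0.58951207, 0.74806023])}
```

View pics/scene0.png

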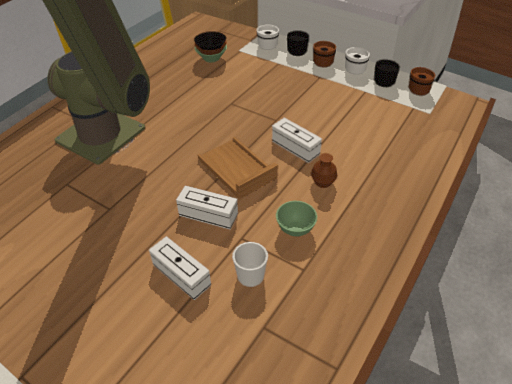

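View pics/top0.png

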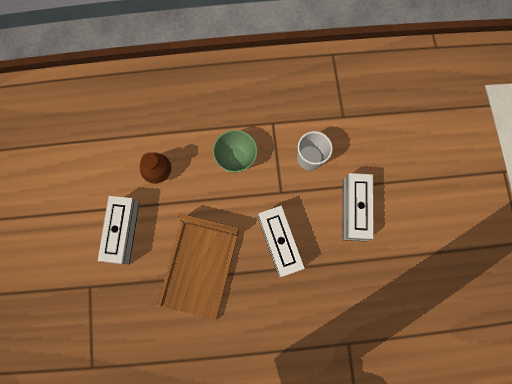

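```bash
cat > h.py <<'E'
import numpy as np, cv2
from bench import ctrl, grab_frame, camera_model
def cloud(d,m):
    K=m["intrinsics"];h,w=d.shape
    u,v=np.meshgrid(np.arange(w),np.arange(h))
    pt=cv2.undistortPoints(np.stack([u,v],-1).reshape(-1,1,2).astype(np.float64),K,np.array(m["dist"])).reshape(h,w,2)
    c=np.dstack([pt[...,0]*d,pt[...,1]*d,d])
    X=(c-m["t"])@m["R"]
    X[d<=0]=np.nan
    return X
def pix2z(uv,m,z):
    pt=cv2.undistortPoints(np.array(uv,float).reshape(-1,1,2),m["intrinsics"],np.array(m["dist"])).reshape(-1,2)
    r=np.c_[pt,np.ones(len(pt))]@m["R"]; o=-m["R"].T@m["t"]
    return o+r*((z-o[2])/r[:,2])[:,None]
def rects(X,zlo,zhi,amin=200):
    out=[]
    mask=((X[...,2]>zlo)&(X[...,2]<zhi)).astype(np.uint8)
    n,l,s,c=cv2.connectedComponentsWithStats(mask)
    for i in range(1,n):
        if s[i,4]<amin: continue
        P=X[l==i]
        r=cv2.minAreaRect(P[:,:2].astype(np.float32)*1000)
        out.append((c[i].round(0),s[i,4],[tuple(np.round(r[0],1)),tuple(np.round(r[1],1)),round(r[2],1)],np.round(np.median(P[:,2])*1000,1)))
    return out
E
python3 - <<'E'
from h import *
for n in("top","scene"):
    m=camera_model(n); f=np.load(f"pics/{n}0.npz"); X=cloud(f["d"],m)
    print(n,"table z",np.nanmedian(X[250:300,250:300,2]) )
    for r in rects(X,.045,.068,60): print(r)
    print('low')
    for r in rects(X,.008,.03,60): print(r)
E
```

```text
top table z 0.001072865864668623
(array([234., 149.]), np.int32(298), [(np.float64(691.7), np.float64(-3.3)), (np.float64(95.8), np.float64(96.9)), 84.2], np.float64(49.7))
(array([318., 141.]), np.int32(181), [(np.float64(686.6), np.float64(-185.7)), (np.float64(65.8), np.float64(38.7)), 53.9], np.float64(57.6))
(array([307., 161.]), np.int32(67), [(np.float64(653.1), np.float64(-159.4)), (np.float64(64.4), np.float64(19.7)), 52.4], np.float64(57.0))
(array([156., 169.]), np.int32(388), [(np.float64(670.5), np.float64(175.7)), (np.float64(54.9), np.float64(63.9)), 37.8], np.float64(58.6))
(array([360., 206.]), np.int32(1631), [(np.float64(541.0), np.float64(-261.2)), (np.float64(52.3), np.float64(141.8)), 81.3], np.float64(58.9))
(array([116., 229.]), np.int32(1695), [(np.float64(540.8), np.float64(265.2)), (np.float64(54.8), np.float64(139.7)), 79.1], np.float64(58.5))
(array([281., 241.]), np.int32(1715), [(np.float64(483.3), np.float64(-82.0)), (np.float64(140.7), np.float64(52.8)), 13.4], np.float64(58.9))
(array([208., 224.]), np.int32(407), [(np.float64(534.8), np.float64(67.8
[... 5500 characters left out ...]
09., 217.]), np.int32(344), [(np.float64(496.2), np.float64(-102.1)), (np.float64(149.8), np.float64(49.4)), 32.3], np.float64(19.0))
(array([296., 218.]), np.int32(402), [(np.float64(686.0), np.float64(10.6)), (np.float64(77.1), np.float64(49.1)), 23.1], np.float64(18.9))
(array([250., 261.]), np.int32(140), [(np.float64(661.9), np.float64(-159.5)), (np.float64(53.7), np.float64(20.0)), 37.2], np.float64(20.0))
(array([183., 281.]), np.int32(292), [(np.float64(546.3), np.float64(-285.1)), (np.float64(149.1), np.float64(49.0)), 10.6], np.float64(19.1))
(array([251., 280.]), np.int32(124), [(np.float64(688.2), np.float64(-195.6)), (np.float64(59.9), np.float64(23.1)), 36.4], np.float64(19.8))
```

```bash
cat >> h.py <<'E'
from scipy.spatial.transform import Rotation as Ro
def plan(target,yawbox,verbose=True):
    """target TCP xyz (m), yawbox deg (long axis); prints shift in units & turn in units to get tool-down with jaws across the box"""
    s=ctrl.get_state(); q=s["eef_rot"]; R=Ro.from_quat([q[1],q[2],q[3],q[0]])
    M=R.as_matrix(); best=None
    for sg in(1,-1):
        a=np.deg2rad(yawbox)
        x=sg*np.array([-np.sin(a),np.cos(a),0]); y=np.array([0,0,-1.]); z=np.cross(x,y)
        D=Ro.from_matrix(np.c_[x,y,z])*R.inv()
        v=np.degrees(D.as_rotvec())/8
        if best is None or np.linalg.norm(v)<np.linalg.norm(best): best=v
    d=(np.array(target)-s["eef_pos"])/.03
    print("t",round(s["t"],2),"pos",s["eef_pos"].round(4),"jaw",M[:,0].round(3),"fing",M[:,1].round(3),"w",round(s["gripper_width"],4))
    print("shift units",d.round(3),"turn units",best.round(3)); print("F",s["force"].round(2),"T",s["torque"].round(3),"j",s["joints"].round(2))
E
python3 -c "
from h import *
plan([.541,-.2615,.15],-8.7)"
```

```text
t 0.1 pos [ 0.1564 -0.5526  0.2305] jaw [ 0.272 -0.962 -0.002] fing [-0.     0.002 -1.   ] w 0.0849
shift units [12.818  9.705 -2.682] turn units [-0.014  0.    -3.063]
F [-0.3   1.19  0.2 ] T [-0.028  0.061  0.017] j [-1.37  0.31  1.51  0.    1.33 -0.07]
```

```bash
python3 -m handwheel '[0.92,0.69,-0.19,0,0,-0.22,0, 0.92,0.69,-0.19,0,0,-0.22,0, 0.92,0.69,-0.19,0,0,-0.22,0, 0.92,0.69,-0.19,0,0,-0.22,0, 0.92,0.69,-0.19,0,0,-0.22,0, 0.92,0.69,-0.19,0,0,-0.22,0, 0.92,0.69,-0.19,0,0,-0.22,0, 0.92,0.69,-0.19,0,0,-0.22,0, 0.92,0.69,-0.19,0,0,-0.22,0, 0.92,0.69,-0.19,0,0,-0.22,0, 0.92,0.69,-0.19,0,0,-0.22,0, 0.92,0.69,-0.19,0,0,-0.22,0, 0.92,0.69,-0.19,0,0,-0.22,0, 0.86,0.74,-0.19,0,0,-0.2,0]' 60
python3 -c "
from h import *
plan([.541,-.2615,.014],-8.7)
p,d=grab_frame('wrist');cv2.imwrite('pics/w1.png',p[:,:,::-1]); print(camera_model('wrist'))
m=camera_model('wrist')
for r in rects(cloud(d,m),.045,.068,300): print(r)"
```

```text
t: 1.5
eef_pos: [0.5421, -0.261, 0.1508]
eef_rot: [0.46, -0.461, 0.537, -0.536]
force: [0.8, -0.7, -0.6]
gripper_width: 0.0856
t 1.5 pos [ 0.5421 -0.261   0.1508] jaw [-0.152 -0.988 -0.   ] fing [-0.001  0.    -1.   ] w 0.0856
shift units [-0.038 -0.017 -4.561] turn units [-0.001 -0.004  0.005]
F [ 0.8  -0.65 -0.59] T [-0.024 -0.016  0.013] j [-0.52  0.41  1.56 -0.    1.17  1.2 ]
{'intrinsics': array([[264.60017204,   0.        , 257.61731373],
       [  0.        , 264.60017204, 195.19482009],
       [  0.        ,   0.        ,   1.        ]]), 'dist': array([0.01757975, 0.        , 0.        , 0.        , 0.        ]), 'R': array([[-0.15165471, -0.98842492, -0.00412763],
       [-0.9480428 ,  0.14427476,  0.28354829],
       [-0.27967069,  0.0469146 , -0.95894907]]), 't': array([-0.17075862,  0.54030649,  0.46624508])}
(array([103.,  41.]), np.int32(2438), [(np.float64(683.3), np.float64(-164.0)), (np.float64(47.1), np.float64(66.8)), 56.5], np.float64(57.6))
(array([168.,  73.]), np.int32(398), [(np.float64(663.7), np.float64(-198.2)), (np.float64(16.9), np.float64(58.5)), 61.8], np.float64(57.6))
(array([258., 191.]), np.int32(8113), [(np.float64(544.1), np.float64(-257.1)), (np.float64(52.1), np.float64(140.4)), 81.1], np.float64(58.2))
(array([ 80., 251.]), np.int32(4907), [(np.float64(512.1), np.float64(-72.6)), (np.float64(88.8), np.float64(54.4)), 13.3], np.float64(58.5))
```

View pics/w1.png

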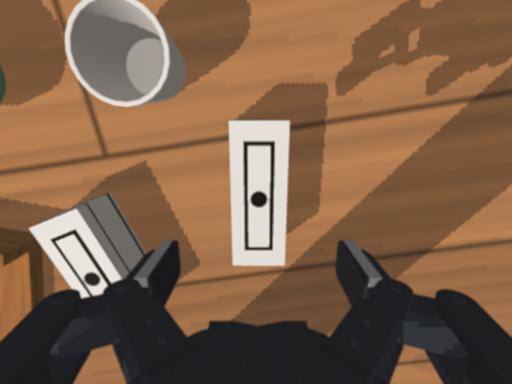

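```bash
python3 -m handwheel '[0,0,-0.9,0,0,0,0, 0,0,-0.9,0,0,0,0, 0,0,-0.9,0,0,0,0, 0,0,-0.9,0,0,0,0, 0,0,-0.6,0,0,0,0, 0,0,-0.36,0,0,0,0, 0,0,0,0,0,0,1, 0,0,0,0,0,0,1, 0,0,0,0,0,0,1, 0,0,0,0,0,0,1, 0,0,0,0,0,0,1, 0,0,0,0,0,0,1]' 60
python3 -m handwheel '[0,0,0.2,0,0,0,1, 0,0,0.4,0,0,0,1, 0,0,0.5,0,0,0,1, 0,0,0.5,0,0,0,1, 0,0,0.4,0,0,0,1, 0,0,0,0,0,0,1]'
python3 -c "
from h import *
plan([.541,-.2615,.014],-8.7)"
```

```text
t: 2.75
eef_pos: [0.5419, -0.2622, 0.0157]
eef_rot: [-0.461, 0.46, -0.536, 0.537]
force: [0.0, 1.0, 3.5]
gripper_width: 0.0513
t: 3.35
eef_pos: [0.5423, -0.2627, 0.0768]
eef_rot: [-0.461, 0.46, -0.535, 0.538]
force: [0.9, -0.7, -5.3]
gripper_width: 0.0517
t 3.35 pos [ 0.5423 -0.2627  0.0768] jaw [-0.151 -0.989  0.001] fing [ 0.003 -0.002 -1.   ] w 0.0517
shift units [-0.043  0.04  -2.093] turn units [ 0.014  0.023 -0.003]
F [ 0.9  -0.68 -5.26] T [ 0.014 -0.012 -0.018] j [-0.52  0.49  1.64 -0.    1.01  1.2 ]
```

```bash
cat > st.py <<'E'
from h import *
s=ctrl.get_state(); q=s["eef_rot"]; M=Ro.from_quat([q[1],q[2],q[3],q[0]]).as_matrix()
j=M[:,0]*np.sign(M[1,0])
print("t",round(s["t"],2),"pos",s["eef_pos"].round(4),"fing",M[:,1].round(3),"F",s["force"].round(2),"T",s["torque"].round(3),"Tlong(about jaw)",round(s["torque"]@j,3))
E
python3 -m handwheel '[0,0,0,0.0075,0.05,0,1, 0,0,0,0.0075,0.05,0,1, 0,0,0,0.0075,0.05,0,1, 0,0,0,0.0075,0.05,0,1, 0,0,0,0.0075,0.05,0,1, 0,0,0,0.0075,0.05,0,1, 0,0,0,0.0075,0.05,0,1, 0,0,0,0.0075,0.05,0,1, 0,0,0,0.0075,0.05,0,1, 0,0,0,0.0075,0.05,0,1, 0,0,0,0,0,0,1, 0,0,0,0,0,0,1, 0,0,0,0,0,0,1, 0,0,0,0,0,0,1]' >/dev/null; python3 st.py;python3 -m handwheel '[0,0,0,0,0,0,1]' >/dev/null; python3 st.py
python3 -m handwheel '[0,0,0,-0.0075,-0.05,0,1, 0,0,0,-0.0075,-0.05,0,1, 0,0,0,-0.0075,-0.05,0,1, 0,0,0,-0.0075,-0.05,0,1, 0,0,0,-0.0075,-0.05,0,1, 0,0,0,-0.0075,-0.05,0,1, 0,0,0,-0.0075,-0.05,0,1, 0,0,0,-0.0075,-0.05,0,1, 0,0,0,-0.0075,-0.05,0,1, 0,0,0,-0.0075,-0.05,0,1]' >/dev/null; python3 st.py
python3 -m handwheel '[0,0,0,-0.0075,-0.05,0,1, 0,0,0,-0.0075,-0.05,0,1, 0,0,0,-0.0075,-0.05,0,1, 0,0,0,-0.0075,-0.05,0,1, 0,0,0,-0.0075,-0.05,0,1, 0,0,0,-0.0075,-0.05,0,1, 0,0,0,-0.0075,-0.05,0,1, 0,0,0,-0.0075,-0.05,0,1, 0,0,0,-0.0075,-0.05,0,1, 0,0,0,-0.0075,-0.05,0,1, 0,0,0,0,0,0,1, 0,0,0,0,0,0,1, 0,0,0,0,0,0,1, 0,0,0,0,0,0,1]' >/dev/null; python3 st.py;python3 -m handwheel '[0,0,0,0,0,0,1]' >/dev/null; python3 st.py
```

```text
t 4.75 pos [ 0.541  -0.2619  0.0747] fing [-0.07   0.01  -0.998] F [ 0.01  0.49 -5.02] T [-0.008 -0.075  0.004] Tlong(about jaw) -0.075
t 4.85 pos [ 0.5411 -0.262   0.0747] fing [-0.07   0.011 -0.998] F [ 0.71  0.12 -5.36] T [ 0.012 -0.05  -0.03 ] Tlong(about jaw) -0.048
t 5.85 pos [ 0.5411 -0.262   0.0747] fing [ 0.001 -0.    -1.   ] F [-0.81 -1.08 -5.58] T [-0.005 -0.011  0.014] Tlong(about jaw) -0.011
t 7.25 pos [ 0.5413 -0.262   0.0747] fing [ 0.07  -0.011 -0.998] F [ 0.2   1.16 -5.06] T [-0.031  0.044 -0.028] Tlong(about jaw) 0.039
t 7.35 pos [ 0.5412 -0.262   0.0747] fing [ 0.07  -0.01  -0.998] F [-0.31 -0.33 -4.96] T [-0.006  0.073 -0.044] Tlong(about jaw) 0.072
```

```bash

python3 -m handwheel '[0,0,0,-0.015,-0.1,0,1, 0,0,0,-0.015,-0.1,0,1, 0,0,0,-0.015,-0.1,0,1, 0,0,0,-0.015,-0.1,0,1, 0,0,0,-0.015,-0.1,0,1, 0,0,0,0,0,0,1, 0,0,0,0,0,0,1, 0,0,0,0,0,0,1, 0,0,0,0,0,0,1]' >/dev/null; python3 st.py
python3 -m handwheel '[0,0,0,0.03,0.2,0,1, 0,0,0,0.03,0.2,0,1, 0,0,0,0.03,0.2,0,1, 0,0,0,0.03,0.2,0,1, 0,0,0,0.03,0.2,0,1, 0,0,0,0,0,0,1]' >/dev/null; python3 st.py;python3 -m handwheel '[0,0,0,0,0,0,1]' >/dev/null; python3 st.py
```

```text
t 8.25 pos [ 0.5414 -0.2621  0.0748] fing [ 0.139 -0.021 -0.99 ] F [ 1.32 -0.41 -5.1 ] T [0.036 0.11  0.003] Tlong(about jaw) 0.114
t 8.85 pos [ 0.5427 -0.2624  0.0747] fing [ 0.001 -0.001 -1.   ] F [-0.15  1.06 -5.47] T [ 0.025 -0.014 -0.015] Tlong(about jaw) -0.011
t 8.95 pos [ 0.5415 -0.262   0.0745] fing [ 0.001 -0.    -1.   ] F [ 0.35 -0.3  -5.81] T [-0.006  0.056  0.005] Tlong(about jaw) 0.055
```

```bash

python3 -m handwheel '[0,0,-0.5,0,0,0,1, 0,0,-0.5,0,0,0,1, 0,0,-0.4,0,0,0,1, 0,0,-0.25,0,0,0,1, 0,0,-0.15,0,0,0,1, 0,0,-0.08,0,0,0,1, 0,0,-0.06,0,0,0,1]';python3 -m handwheel '[0,0,0,0,0,0,1, 0,0,0,0,0,0,0, 0,0,0,0,0,0,0, 0,0,0,0,0,0,0, 0,0,0,0,0,0,0, 0,0,0.6,0,0,0,0, 0,0,0.9,0,0,0,0, 0,0,0.9,0,0,0,0,  0,0,0.9,0,0,0,0]'
python3 -c "
from h import *
plan([.484,-.082,.13],13.3)"
```

```text
t: 9.65
eef_pos: [0.5415, -0.2622, 0.0166]
eef_rot: [-0.461, 0.461, -0.536, 0.537]
force: [-0.1, 0.9, -6.1]
gripper_width: 0.0521
t: 10.55
eef_pos: [0.5411, -0.2619, 0.1166]
eef_rot: [0.461, -0.461, 0.536, -0.536]
force: [0.7, -0.1, 0.5]
gripper_width: 0.0856
t 10.55 pos [ 0.5411 -0.2619  0.1166] jaw [-0.151 -0.989 -0.   ] fing [-0.  0. -1.] w 0.0856
shift units [-1.902  5.997  0.447] turn units [-0.    -0.     2.748]
F [ 0.67 -0.13  0.49] T [ 0.018 -0.051 -0.001] j [-0.52  0.45  1.6   0.    1.1   1.2 ]
```

```bash

python3 -m handwheel '[-0.27,0.86,0.06,0,0,0.39,0, -0.27,0.86,0.06,0,0,0.39,0, -0.27,0.86,0.06,0,0,0.39,0, -0.27,0.86,0.06,0,0,0.39,0, -0.27,0.86,0.06,0,0,0.39,0, -0.27,0.86,0.06,0,0,0.39,0, -0.28,0.84,0.06,0,0,0.4,0]'
python3 -c "
from h import *
plan([.484,-.082,.014],13.3)
p,d=grab_frame('wrist');cv2.imwrite('pics/w2.png',p[:,:,::-1])
m=camera_model('wrist')
for r in rects(cloud(d,m),.045,.068,300): print(r)"
```

```text
t: 11.25
eef_pos: [0.4839, -0.081, 0.1285]
eef_rot: [0.555, -0.555, 0.438, -0.439]
force: [0.9, -0.6, 1.0]
gripper_width: 0.0857
t 11.25 pos [ 0.4839 -0.081   0.1285] jaw [ 0.231 -0.973  0.   ] fing [ 0.001 -0.    -1.   ] w 0.0857
shift units [ 0.004 -0.033 -3.818] turn units [ 0.001  0.006 -0.008]
F [ 0.93 -0.64  0.95] T [ 0.005  0.004 -0.013] j [-0.25  0.3   1.82  0.    1.02  1.09]
(array([425.,  21.]), np.int32(966), [(np.float64(640.1), np.float64(-163.9)), (np.float64(47.6), np.float64(10.9)), 72.0], np.float64(56.8))
(array([491.,  10.]), np.int32(441), [(np.float64(652.7), np.float64(-198.1)), (np.float64(6.2), np.float64(27.2)), 59.6], np.float64(56.5))
(array([84., 97.]), np.int32(3507), [(np.float64(531.1), np.float64(70.9)), (np.float64(130.7), np.float64(15.1)), 70.7], np.float64(50.7))
(array([471., 194.]), np.int32(9187), [(np.float64(537.6), np.float64(-257.6)), (np.float64(55.7), np.float64(140.7)), 81.4], np.float64(57.9))
(array([259., 197.]), np.int32(9686), [(np.float64(479.7), np.float64(-78.7)), (np.float64(140.4), np.float64(52.2)), 13.7], np.float64(58.9))
```

View pics/w2.png

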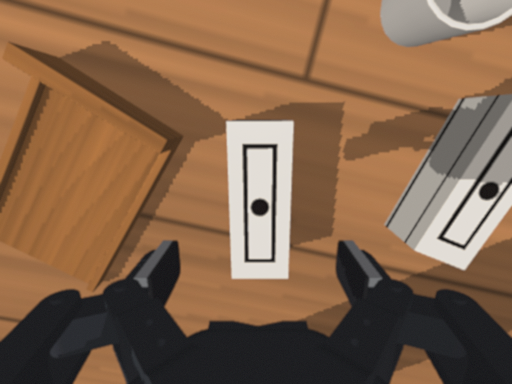

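```bash
python3 -m handwheel '[0,0,-0.9,0,0,0,0, 0,0,-0.9,0,0,0,0, 0,0,-0.9,0,0,0,0, 0,0,-0.7,0,0,0,0, 0,0,-0.4,0,0,0,0, 0,0,0,0,0,0,1, 0,0,0,0,0,0,1, 0,0,0,0,0,0,1, 0,0,0,0,0,0,1, 0,0,0,0,0,0,1, 0,0,0,0,0,0,1]' 60
python3 -m handwheel '[0,0,0.2,0,0,0,1, 0,0,0.4,0,0,0,1, 0,0,0.5,0,0,0,1, 0,0,0.5,0,0,0,1, 0,0,0.4,0,0,0,1, 0,0,0,0,0,0,1]'; python3 st.py
python3 -m handwheel '[0,0,0,-0.012,0.05,0,1, 0,0,0,-0.012,0.05,0,1, 0,0,0,-0.012,0.05,0,1, 0,0,0,-0.012,0.05,0,1, 0,0,0,-0.012,0.05,0,1, 0,0,0,-0.012,0.05,0,1, 0,0,0,-0.012,0.05,0,1, 0,0,0,-0.012,0.05,0,1, 0,0,0,-0.012,0.05,0,1, 0,0,0,-0.012,0.05,0,1, 0,0,0,0,0,0,1, 0,0,0,0,0,0,1]' >/dev/null; python3 st.py;python3 -m handwheel '[0,0,0,0,0,0,1]' >/dev/null; python3 st.py
```

```text
t: 12.4
eef_pos: [0.485, -0.0823, 0.0149]
eef_rot: [0.555, -0.554, 0.438, -0.44]
force: [0.1, -2.2, 3.6]
gripper_width: 0.0517
t: 13.0
eef_pos: [0.4843, -0.0818, 0.075]
eef_rot: [0.555, -0.554, 0.439, -0.439]
force: [0.6, -1.3, -7.5]
gripper_width: 0.0513
t 13.0 pos [ 0.4843 -0.0818  0.075 ] fing [ 0.001 -0.    -1.   ] F [ 0.56 -1.31 -7.52] T [-0.047 -0.088  0.049] Tlong(about jaw) -0.075
t 14.2 pos [ 0.4842 -0.082   0.0741] fing [-0.07  -0.017 -0.997] F [-0.6   0.23 -6.71] T [ 0.028 -0.006 -0.025] Tlong(about jaw) -0.012
t 14.3 pos [ 0.4841 -0.082   0.0741] fing [-0.07  -0.017 -0.997] F [ 0.39  0.18 -7.55] T [ 0.065 -0.078  0.046] Tlong(about jaw) -0.091
```

```bash
python3 -m handwheel '[0,0,0,0,0,0,1]' >/dev/null; python3 st.py
python3 -m handwheel '[0,0,0,0.012,-0.05,0,1, 0,0,0,0.012,-0.05,0,1, 0,0,0,0.012,-0.05,0,1, 0,0,0,0.012,-0.05,0,1, 0,0,0,0.012,-0.05,0,1, 0,0,0,0.012,-0.05,0,1, 0,0,0,0.012,-0.05,0,1, 0,0,0,0.012,-0.05,0,1, 0,0,0,0.012,-0.05,0,1, 0,0,0,0.012,-0.05,0,1]' >/dev/null; python3 st.py
python3 -m handwheel '[0,0,0,0.012,-0.05,0,1, 0,0,0,0.012,-0.05,0,1, 0,0,0,0.012,-0.05,0,1, 0,0,0,0.012,-0.05,0,1, 0,0,0,0.012,-0.05,0,1, 0,0,0,0.012,-0.05,0,1, 0,0,0,0.012,-0.05,0,1, 0,0,0,0.012,-0.05,0,1, 0,0,0,0.012,-0.05,0,1, 0,0,0,0.012,-0.05,0,1, 0,0,0,0,0,0,1, 0,0,0,0,0,0,1]' >/dev/null; python3 st.py;python3 -m handwheel '[0,0,0,0,0,0,1]' >/dev/null; python3 st.py; python3 -m handwheel '[0,0,0,0,0,0,1]' >/dev/null; python3 st.py; python3 -m handwheel '[0,0,0,0,0,0,1]' >/dev/null; python3 st.py
```

```text
t 14.4 pos [ 0.484  -0.082   0.0741] fing [-0.07  -0.017 -0.997] F [-0.33 -0.54 -6.29] T [-0.026 -0.055  0.057] Tlong(about jaw) -0.047
t 15.4 pos [ 0.4841 -0.082   0.0741] fing [ 0.  0. -1.] F [-0.36 -0.52 -6.92] T [-0.02   0.056  0.004] Tlong(about jaw) 0.059
t 16.6 pos [ 0.4841 -0.082   0.0741] fing [ 0.07   0.017 -0.997] F [ 0.83 -0.16 -6.95] T [-0.119  0.29   0.022] Tlong(about jaw) 0.31
t 16.7 pos [ 0.4843 -0.082   0.0742] fing [ 0.07   0.017 -0.997] F [ 0.49  0.09 -7.1 ] T [-0.     0.1   -0.029] Tlong(about jaw) 0.098
t 16.8 pos [ 0.4844 -0.082   0.0741] fing [ 0.07   0.017 -0.997] F [-0.5   0.33 -7.69] T [ 0.05  -0.076 -0.005] Tlong(about jaw) -0.086
t 16.9 pos [ 0.4843 -0.082   0.0741] fing [ 0.07   0.017 -0.997] F [-0.57 -0.15 -7.47] T [-0.076  0.222 -0.006] Tlong(about jaw) 0.234
```

```bash
for i in 1 2 3 4; do python3 -m handwheel '[0,0,0,0,0,0,1]' >/dev/null; python3 st.py; done
python3 -m handwheel '[0,0,0,-0.024,0.1,0,1, 0,0,0,-0.024,0.1,0,1, 0,0,0,-0.024,0.1,0,1, 0,0,0,-0.024,0.1,0,1, 0,0,0,-0.024,0.1,0,1, 0,0,0,-0.024,0.1,0,1, 0,0,0,-0.024,0.1,0,1, 0,0,0,-0.024,0.1,0,1, 0,0,0,-0.024,0.1,0,1, 0,0,0,-0.024,0.1,0,1, 0,0,0,-0.012,0.05,0,1, 0,0,0,-0.012,0.05,0,1,  0,0,0,0,0,0,1, 0,0,0,0,0,0,1, 0,0,0,0,0,0,1, 0,0,0,0,0,0,1, 0,0,0,0,0,0,1, 0,0,0,0,0,0,1, 0,0,0,0,0,0,1]' >/dev/null; python3 st.py;for i in 1 2 3 4; do python3 -m handwheel '[0,0,0,0,0,0,1]' >/dev/null; python3 st.py; done
```

```text
t 17.0 pos [ 0.4843 -0.082   0.0741] fing [ 0.07   0.017 -0.997] F [ 0.6  -0.15 -6.95] T [ 0.041 -0.05   0.04 ] Tlong(about jaw) -0.058
t 17.1 pos [ 0.4841 -0.082   0.0741] fing [ 0.07   0.017 -0.997] F [ 0.03  0.47 -6.47] T [ 0.029 -0.043  0.013] Tlong(about jaw) -0.048
t 17.2 pos [ 0.4842 -0.082   0.0741] fing [ 0.07   0.017 -0.997] F [ 0.15  0.98 -7.94] T [-0.017  0.159 -0.024] Tlong(about jaw) 0.158
t 17.3 pos [ 0.4842 -0.082   0.0741] fing [ 0.07   0.017 -0.997] F [ 0.22 -0.11 -8.84] T [-0.086  0.072 -0.035] Tlong(about jaw) 0.09
t 19.2 pos [ 0.484  -0.082   0.0741] fing [-0.084 -0.02  -0.996] F [ 0.66  0.65 -6.79] T [ 0.058 -0.102  0.002] Tlong(about jaw) -0.113
t 19.3 pos [ 0.4841 -0.082   0.0741] fing [-0.084 -0.02  -0.996] F [ 0.48  0.14 -7.59] T [-0.066  0.086 -0.003] Tlong(about jaw) 0.098
t 19.4 pos [ 0.4841 -0.082   0.0741] fing [-0.084 -0.02  -0.996] F [-0.08  0.76 -6.52] T [-0.09   0.207 -0.036] Tlong(about jaw) 0.222
t 19.5 pos [ 0.4841 -0.0819  0.0741] fing [-0.084 -0.02  -0.996] F [-0.84 -0.63 -8.46] T [ 0.012 -0.002 -0.048] Tlong(about jaw) -0.005
t 19.6 pos [ 0.4841 -0.082   0.0741] fing [-0.084 -0.02  -0.996] F [-0.61 -0.31 -6.73] T [ 0.074 -0.117 -0.003] Tlong(about jaw) -0.13
```

```bash
cat > st2.py <<'E'
from h import *
s=ctrl.get_state(); q=s["eef_rot"]; M=Ro.from_quat([q[1],q[2],q[3],q[0]]).as_matrix()
j=M[:,0]*np.sign(M[1,0]); print(round(s["t"],2),round(s["torque"]@j,3),round(s["force"][2],2))
E
for i in 1 2 3 4 5 6 7 8 9 10; do python3 -m handwheel '[0,0,0,0,0,0,1]' >/dev/null; python3 st2.py; done
python3 -c "
from h import *
p,d=grab_frame('scene');cv2.imwrite('pics/s3.png',cv2.resize(p[130:290,110:310,::-1],None,fx=3,fy=3))"
```

```text
19.7 -0.24 -7.18
19.8 -0.16 -7.58
19.9 -0.048 -6.57
20.0 0.107 -7.35
20.1 0.127 -7.18
20.2 0.023 -7.2
20.3 -0.212 -6.93
20.4 -0.249 -7.73
20.5 -0.152 -6.81
20.6 0.018 -6.69
```

View pics/s3.png

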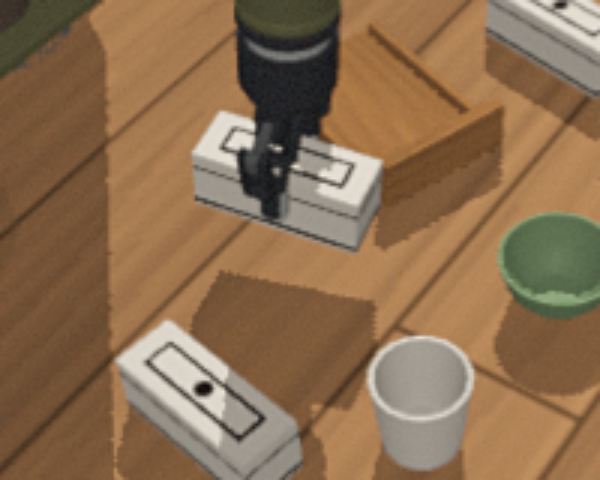

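```bash
python3 -m handwheel '[0,0,0,0.02,-0.08,0,1, 0,0,0,0.02,-0.08,0,1, 0,0,0,0.02,-0.08,0,1, 0,0,0,0.02,-0.08,0,1, 0,0,0,0.02,-0.08,0,1, 0,0,0,0.02,-0.08,0,1, 0,0,0,0.02,-0.08,0,1, 0,0,0,0.02,-0.08,0,1, 0,0,0,0.02,-0.08,0,1, 0,0,0,0.02,-0.08,0,1, 0,0,0,0.02,-0.08,0,1, 0,0,0,0.02,-0.08,0,1, 0,0,0,0.02,-0.08,0,1, 0,0,0,0.02,-0.08,0,1, 0,0,0,0.02,-0.08,0,1, 0,0,0,0.02,-0.08,0,1, 0,0,0,0,0,0,1, 0,0,0,0,0,0,1, 0,0,0,0,0,0,1, 0,0,0,0,0,0,1]' >/dev/null;  for i in 1 2 3 4 5 6 7 8 9 10; do python3 st2.py;python3 -m handwheel '[0,0,0,0,0,0,1]' >/dev/null;  done
```

```text
22.65 0.141 -7.93
22.75 -0.031 -7.49
22.85 -0.074 -7.99
22.95 0.156 -7.03
23.05 0.217 -7.74
23.15 -0.014 -6.85
23.25 -0.132 -7.37
23.35 0.144 -7.63
23.45 0.325 -6.53
23.55 -0.031 -7.62
```

```bash
python3 st.py
```

```text
t 23.65 pos [ 0.4841 -0.082   0.0741] fing [ 0.095  0.025 -0.995] F [ 0.6  -0.04 -6.66] T [ 0.108 -0.087  0.036] Tlong(about jaw) -0.11
```

```bash
python3 - <<'E'
from h import *
for k in range(3):
    p,d=grab_frame('scene');m=camera_model('scene'); X=cloud(d,m)
    P=X[130:230,150:260].reshape(-1,3); C=p[130:230,150:260].reshape(-1,3).astype(int)
    ok=(C.min(1)>170)&(P[:,2]>.09)&(P[:,2]<.15)
    P=P[ok]
    A=np.c_[P[:,:2],np.ones(len(P))]
    for _ in range(4):
        c,*_=np.linalg.lstsq(A,P[:,2],rcond=None); r=np.abs(A@c-P[:,2]); g=r<max(.002,np.median(r)*2); A,P=A[g],P[g]
    sl=c[0]*np.cos(np.radians(13.3))+c[1]*np.sin(np.radians(13.3))
    r_=cv2.minAreaRect(P[:,:2].astype(np.float32)*1000)
    print(len(P),"slope along box deg",np.degrees(np.arctan(sl)),"res",r[g].mean(),"zmean",P[:,2].mean(),r_)
E
python3 st.py
```

```text
296 slope along box deg 5.423803085206624 res 0.0008380331283708561 zmean 0.118119502312195 ((479.0291748046875, -82.2870864868164), (139.67312622070312, 53.61567306518555), 12.804986953735352)
303 slope along box deg 5.655005947675676 res 0.00090702653559907 zmean 0.11818455459638638 ((479.44879150390625, -83.9228286743164), (140.4173126220703, 53.177513122558594), 14.473413467407227)
295 slope along box deg 5.5507395423542825 res 0.0008191662303804979 zmean 0.11820536940286354 ((479.03021240234375, -83.4028091430664), (140.25682067871094, 53.08451461791992), 13.493999481201172)
t 23.8 pos [ 0.4842 -0.082   0.0741] fing [ 0.095  0.025 -0.995] F [-0.09 -0.47 -7.78] T [-0.046  0.162  0.036] Tlong(about jaw) 0.168
```

```bash
python3 -m handwheel '[0,0,0.1,-0.02,0.08,0,1, 0,0,0.1,-0.02,0.08,0,1, 0,0,0.1,-0.02,0.08,0,1, 0,0,0.1,-0.02,0.08,0,1, 0,0,0.1,-0.02,0.08,0,1, 0,0,0.1,-0.02,0.08,0,1, 0,0,0.1,-0.02,0.08,0,1, 0,0,0.1,-0.02,0.08,0,1, 0,0,0,-0.01,0.05,0,1]'; python3 -c "
from h import *
plan([.434,.1034,.098],-19.5)"
```

```text
t: 24.7
eef_pos: [0.4847, -0.082, 0.0986]
eef_rot: [-0.554, 0.554, -0.439, 0.439]
force: [1.1, 0.6, -6.3]
gripper_width: 0.0513
t 24.7 pos [ 0.4847 -0.082   0.0986] jaw [ 0.229 -0.973 -0.001] fing [-0.001  0.    -1.   ] w 0.0513
shift units [-1.692  6.181 -0.019] turn units [-0.005 -0.006 -4.093]
F [ 1.12  0.59 -6.33] T [ 0.076 -0.357 -0.011] j [-0.25  0.34  1.85  0.    0.95  1.09]
```

```bash
python3 -m handwheel '[-0.03,0.1,0,0,0,-0.07,1, -0.05,0.2,0,0,0,-0.13,1, -0.08,0.3,0,0,0,-0.2,1, -0.1,0.35,0,0,0,-0.23,1, -0.1,0.35,0,0,0,-0.23,1, -0.1,0.35,0,0,0,-0.23,1, -0.1,0.35,0,0,0,-0.23,1, -0.1,0.35,0,0,0,-0.23,1, -0.1,0.35,0,0,0,-0.23,1, -0.1,0.35,0,0,0,-0.23,1, -0.1,0.35,0,0,0,-0.23,1, -0.1,0.35,0,0,0,-0.23,1, -0.1,0.35,0,0,0,-0.23,1, -0.1,0.35,0,0,0,-0.23,1, -0.1,0.35,0,0,0,-0.23,1, -0.09,0.35,0,0,0,-0.23,1, -0.09,0.35,0,0,0,-0.23,1, -0.08,0.3,0,0,0,-0.25,1, -0.05,0.2,0,0,0,-0.15,1, -0.04,0.13,0,0,0,-0.09,1]'; python3 - <<'E'
from h import *
plan([.434,.1034,.098],-19.5)
for n in('scene','top'):
    p,d=grab_frame(n);cv2.imwrite(f'pics/{n}4.png',p[:,:,::-1]);X=cloud(d,camera_model(n))
    for r in rects(X,.125,.152,60): print(n,r)
E
```

```text
t: 26.7
eef_pos: [0.432, 0.1026, 0.098]
eef_rot: [0.407, -0.407, 0.579, -0.577]
force: [-1.0, 0.5, -6.7]
gripper_width: 0.0514
t 26.7 pos [0.432  0.1026 0.098 ] jaw [-0.337 -0.942 -0.001] fing [-0.001  0.002 -1.   ] w 0.0514
shift units [ 0.067  0.027 -0.   ] turn units [-0.011 -0.01   0.021]
F [-0.98  0.46 -6.67] T [-0.044 -0.123  0.006] j [0.14 0.29 1.95 0.   0.91 2.05]
scene (array([348.,  14.]), np.int32(593), [(np.float64(374.0), np.float64(899.0)), (np.float64(474.6), np.float64(46.1)), 3.8], np.float64(135.4))
scene (array([74., 19.]), np.int32(272), [(np.float64(-468.4), np.float64(346.2)), (np.float64(30.5), np.float64(179.2)), 0.3], np.float64(138.6))
scene (array([ 93., 107.]), np.int32(309), [(np.float64(36.5), np.float64(-30.6)), (np.float64(154.0), np.float64(59.5)), 67.6], np.float64(140.3))
scene (array([237., 132.]), np.int32(639), [(np.float64(462.0), np.float64(97.4)), (np.float64(97.7), np.float64(91.1)), 88.5], np.float64(141.0))
top (array([203., 250.]), np.int32(318), [(np.float64(468.7), np.float64(79.9)), (np.float64(32.5), np.float64(51.9)), 70.9], np.float64(141.2))
```

View pics/top4.png

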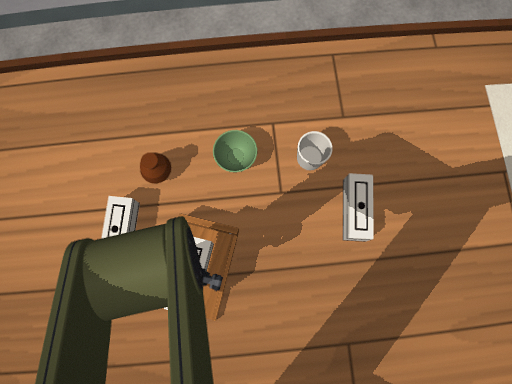

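View pics/scene4.png

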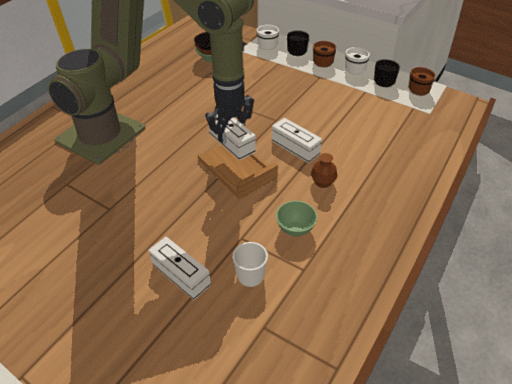

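```bash
python3 - <<'E'
from h import *
p0=cv2.imread('pics/top4.png'); cv2.imwrite('pics/t4c.png',cv2.resize(p0[200:320,150:250],None,fx=5,fy=5))
p0=cv2.imread('pics/scene4.png'); cv2.imwrite('pics/s4c.png',cv2.resize(p0[80:200,180:300],None,fx=5,fy=5))
for n in('top',):
    m=camera_model(n)
    print(pix2z([[208,225],[238,232],[182,218]],m,.05)*1000)
E
```

```text
[[530.92624561  67.45403586  50.        ]
 [509.98810885   5.20879706  50.        ]
 [551.20858501 121.84634819  50.        ]]
```

View pics/t4c.png

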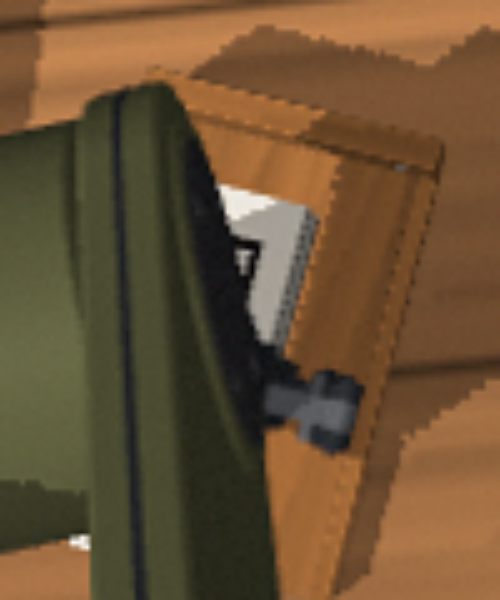

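View pics/s4c.png

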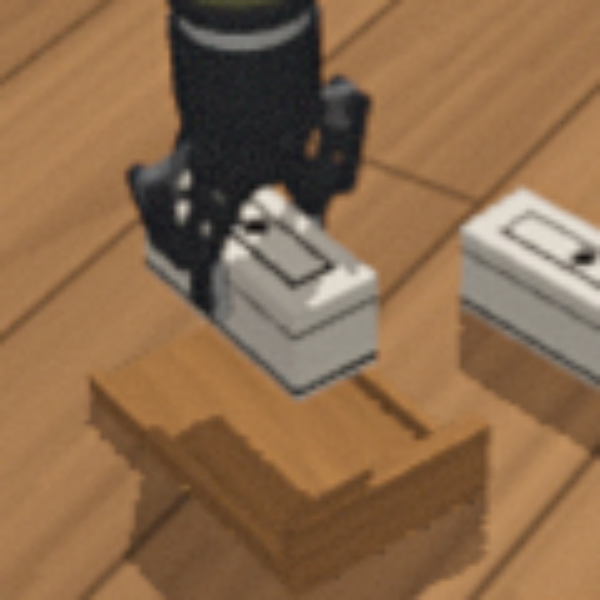

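```bash
python3 - <<'E'
from h import *
S=np.array([528.5,70.]);a=np.radians(-19.5);ex=np.array([np.cos(a),np.sin(a)]);ey=np.array([-np.sin(a),np.cos(a)])
for n,uv in(('top',[[213.6,242.4]]),('scene',[[180+298/5,80+332/5],[180+378/5,80+280/5]])):
    for q in pix2z(uv,camera_model(n),.1412)*1000: print(n,q.round(1),"tray",((q[:2]-S)@ex).round(1),((q[:2]-S)@ey).round(1))
E
```

```text
top [484.5  50.9 141.2] tray -35.1 -32.7
scene [499.9  45.2 141.2] tray -18.7 -33.0
scene [511.3 100.2 141.2] tray -26.3 22.8
```

```bash
python3 -m handwheel '[0.01,0.03,-0.2,0,0,0.02,1, 0.01,0.03,-0.35,-0.01,0,0,1, 0.01,0.03,-0.35,0,-0.01,0,1, 0.01,0.03,-0.35,0,0,0,1, 0,0,-0.35,0,0,0,1, 0,0,-0.3,0,0,0,1, 0,0,-0.2,0,0,0,1, 0,0,-0.1,0,0,0,1, 0,0,-0.05,0,0,0,1,0,0,0,0,0,0,1]'; for i in 1 2 3; do python3 -m handwheel '[0,0,-0.05,0,0,0,1]'|egrep 'pos|force';done
```

```text
t: 27.8
eef_pos: [0.4342, 0.1055, 0.0306]
eef_rot: [-0.408, 0.408, -0.577, 0.578]
force: [0.7, -1.5, -7.4]
gripper_width: 0.0515
eef_pos: [0.4346, 0.1056, 0.0295]
force: [-0.4, 0.2, -6.4]
eef_pos: [0.4345, 0.1056, 0.0279]
force: [0.2, -0.1, -7.0]
eef_pos: [0.4344, 0.1056, 0.0269]
force: [-3.8, 0.1, 23.6]
```

```bash
python3 -m handwheel '[0,0,0.03,0,0,0,1, 0,0,0,0,0,0,1]'|egrep 'pos|force'; python3 -m handwheel '[0.03,-0.01,0.01,0,0,0,1, 0.07,-0.025,0,0,0,0,1, 0.1,-0.035,0,0,0,0,1, 0.1,-0.035,0,0,0,0,1, 0.1,-0.035,0,0,0,0,1, 0.1,-0.035,0,0,0,0,1, 0.06,-0.02,0,0,0,0,1,0,0,0,0,0,0,1]'
python3 - <<'E'
from h import *
plan([.4625,.0934,.0265],-19.5)
p,d=grab_frame('wrist');cv2.imwrite('pics/w5.png',p[:,:,::-1]);X=cloud(d,camera_model('wrist'))
for r in rects(X,.064,.078,100): print('box',r)
for r in rects(X,.045,.055,100): print('stop',r)
p,d=grab_frame('scene');cv2.imwrite('pics/s5.png',cv2.resize(p[80:220,180:320,::-1],None,fx=4,fy=4))
E
```

```text
eef_pos: [0.4343, 0.1056, 0.0272]
force: [-1.0, 0.3, -6.7]
t: 29.1
eef_pos: [0.4514, 0.0996, 0.0273]
eef_rot: [-0.408, 0.408, -0.577, 0.578]
force: [-0.2, 0.2, -7.6]
gripper_width: 0.0517
t 29.1 pos [0.4514 0.0996 0.0273] jaw [-0.334 -0.943 -0.   ] fing [ 0.001  0.    -1.   ] w 0.0517
shift units [ 0.371 -0.206 -0.026] turn units [-0.001  0.008 -0.001]
F [-0.15  0.24 -7.56] T [-0.029 -0.102  0.027] j [ 0.13  0.42  1.99 -0.    0.73  2.04]
box (array([257., 222.]), np.int32(25617), [(np.float64(473.7), np.float64(91.1)), (np.float64(79.0), np.float64(88.7)), 69.6], np.float64(71.4))
box (array([151., 282.]), np.int32(118), [(np.float64(472.0), np.float64(139.1)), (np.float64(8.2), np.float64(1.7)), 71.6], np.float64(75.9))
box (array([365., 282.]), np.int32(121), [(np.float64(442.4), np.float64(55.8)), (np.float64(8.0), np.float64(1.6)), 70.2], np.float64(75.8))
stop (array([265.,  74.]), np.int32(11591), [(np.float64(533.7), np.float64(67.1)), (np.float64(130.4), np.float64(14.5)), 70.4], np.float64(50.4))
stop (array([186., 251.]), np.int32(104), [(np.float64(469.8), np.float64(129.8)), (np.float64(2.7), np.float64(9.6)), 11.3], np.float64(50.7))
stop (array([329., 251.]), np.int32(107), [(np.float64(446.9), np.float64(64.7)), (np.float64(9.9), np.float64(2.7)), 40.8], np.float64(50.7))
```

View pics/w5.png

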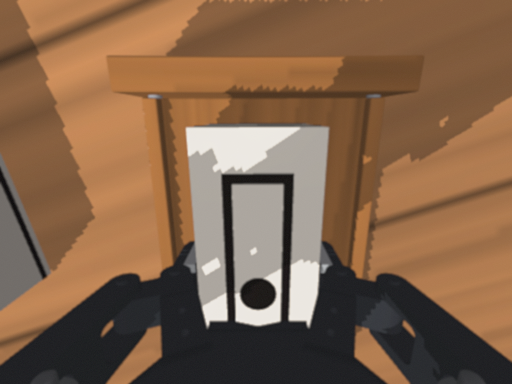

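View pics/s5.png

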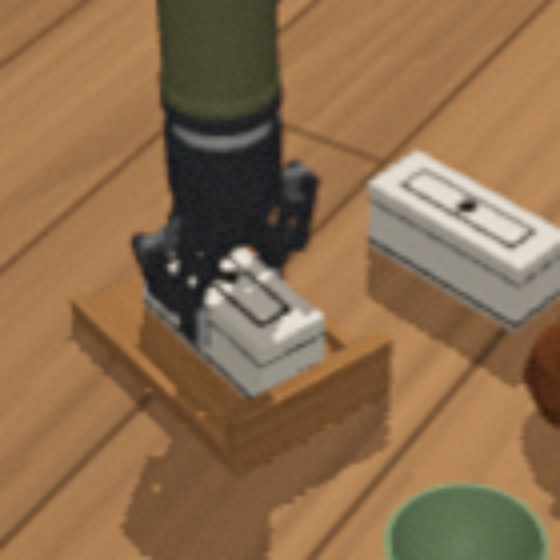

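```bash
cat > gap.py <<'E'
from h import *
a=np.radians(-19.5);ex=np.array([np.cos(a),np.sin(a)]);ey=np.array([-np.sin(a),np.cos(a)])
p,d=grab_frame('wrist');X=cloud(d,camera_model('wrist'));P=X.reshape(-1,3)
P=P[np.isfinite(P[:,0])]
u=P[:,:2]@ex*1000;v=P[:,:2]@ey*1000;z=P[:,2]
v0=np.array([528.5,70])@ey
st=(z>.047)&(z<.054)&(abs(v-v0)<55)&(u>470)
bx=(z>.066)&(z<.075)&(abs(v-v0)<45)
# per-lateral-bin edges
for lo in range(-20,21,10):
    s=st&(abs(v-v0-lo)<5);b=bx&(abs(v-v0-lo)<5)
    print(lo,"stop inner",np.percentile(u[s],1).round(1),"outer",np.percentile(u[s],99).round(1),"box end",np.percentile(u[b],99.7).round(1),"z",np.median(z[b]).round(4))
b=bx&(abs(u-np.percentile(u[bx],99.7)+15)<8); print("box lateral",np.percentile(v[b]-v0,[1,99]).round(1))
E
python3 gap.py
```

```text
-20 stop inner 474.1 outer 487.7 box end 459.6 z 0.0709
-10 stop inner 474.2 outer 487.7 box end 459.6 z 0.0714
0 stop inner 474.1 outer 487.8 box end 459.5 z 0.0719
10 stop inner 474.1 outer 487.7 box end 459.4 z 0.0718
20 stop inner 474.1 outer 487.8 box end 459.4 z 0.071
box lateral [-23.2  27.6]
```

```bash
python3 -m handwheel '[0.04,-0.014,0,0,0,0,1, 0.06,-0.021,0,0,0,0,1, 0.06,-0.021,0,0,0,0,1, 0.06,-0.021,0,0,0,0,1, 0.06,-0.021,0,0,0,0,1, 0.04,-0.014,0,0,0,0,1, 0.02,-0.007,0,0,0,0,1, 0,0,0,0,0,0,1]' 40
python3 gap.py; for i in 1 2 3; do python3 -m handwheel '[0.02,-0.007,0,0,0,0,1]'|egrep 'pos|force';done
```

```text
t: 30.05
eef_pos: [0.4612, 0.0961, 0.0273]
eef_rot: [-0.408, 0.408, -0.577, 0.578]
force: [-0.7, -0.4, -7.3]
gripper_width: 0.0512
-20 stop inner 473.8 outer 487.9 box end 470.7 z 0.0709
-10 stop inner 473.8 outer 487.9 box end 470.6 z 0.0714
0 stop inner 473.8 outer 487.9 box end 470.5 z 0.072
10 stop inner 473.8 outer 488.0 box end 470.5 z 0.0719
20 stop inner 473.8 outer 487.9 box end 470.4 z 0.071
box lateral [-23.1  27.7]
eef_pos: [0.4614, 0.0959, 0.0273]
force: [-1.4, -0.1, -7.4]
eef_pos: [0.4622, 0.0957, 0.0273]
force: [-0.4, -0.3, -7.9]
eef_pos: [0.4629, 0.0955, 0.0273]
force: [-0.3, 0.1, -6.6]
```

```bash
for i in 1 2 3; do python3 -m handwheel '[0.01,-0.0035,0,0,0,0,1]'|egrep 'pos|force';done
```

```text
eef_pos: [0.4633, 0.0954, 0.0273]
force: [0.1, 1.1, -7.2]
eef_pos: [0.4635, 0.0953, 0.0273]
force: [-0.1, 0.4, -6.3]
eef_pos: [0.4638, 0.0951, 0.0273]
force: [-0.1, 0.3, -7.4]
```

```bash
python3 gap.py|head -3; python3 -m handwheel '[0.01,-0.0035,0,0,0,0,1]'|egrep 'pos|force';python3 -m handwheel '[0.01,-0.0035,0,0,0,0,1]'|egrep 'pos|force'
```

```text
-20 stop inner 474.3 outer 488.2 box end 473.6 z 0.0709
-10 stop inner 474.3 outer 488.2 box end 473.6 z 0.0714
0 stop inner 474.3 outer 488.2 box end 473.5 z 0.072
eef_pos: [0.464, 0.095, 0.0273]
force: [-0.3, -1.0, -7.7]
eef_pos: [0.4641, 0.095, 0.0273]
force: [-1.3, 0.8, -6.9]
```

```bash
python3 -m handwheel '[0.01,-0.0035,-0.005,0,0,0,1]'|egrep 'pos|force'; python3 -m handwheel '[0.0,0,-0.006,0,0,0,1]'|egrep 'pos|force';python3 -m handwheel '[0.0,0,-0.006,0,0,0,1]'|egrep 'pos|force'; python3 gap.py|head -3
```

```text
eef_pos: [0.4641, 0.0949, 0.0271]
force: [-2.4, 1.9, -6.1]
eef_pos: [0.4641, 0.0949, 0.0269]
force: [-1.8, 1.1, -2.2]
eef_pos: [0.4641, 0.0949, 0.0269]
force: [-2.9, 1.4, -1.0]
-20 stop inner 474.2 outer 488.1 box end 474.0 z 0.0706
-10 stop inner 474.2 outer 488.1 box end 473.8 z 0.0711
0 stop inner 474.2 outer 488.1 box end 473.8 z 0.0716
```

```bash
python3 -m handwheel '[0,0,0,0,0,0,0.6, 0,0,0,0,0,0,0.3, 0,0,0,0,0,0,0, 0,0,0,0,0,0,0,0,0,0,0,0,0,0]'; python3 gap.py
python3 -m handwheel '[0,0,0.2,0,0,0,0, 0,0,0.4,0,0,0,0, 0,0,0.8,0,0,0,0, 0,0,0.9,0,0,0,0, -0.3,0,0.9,0,0,0,0, -0.4,-0.5,0.9,0,0,0,0, -0.4,-0.9,0.3,0,0,0,0, -0.2,-0.9,0,0,0,0,0, 0,-0.9,0,0,0,0,0, 0,-0.9,0,0,0,0,0, 0,-0.9,0,0,0,0,0, 0,-0.9,0,0,0,0,0, 0,-0.9,0,0,0,0,0, 0,-0.9,0,0,0,0,0, 0,0,0,0,0,0,0]'
python3 - <<'E'
from h import *
for n in('top','scene'):
    p,d=grab_frame(n);cv2.imwrite(f'pics/{n}6.png',p[:,:,::-1]);X=cloud(d,camera_model(n))
    for r in rects(X,.045,.082,500): print(n,r)
a=np.radians(-19.5);ex=np.array([np.cos(a),np.sin(a)]);ey=np.array([-np.sin(a),np.cos(a)])
E
```

```text
t: 31.8
eef_pos: [0.4655, 0.0948, 0.0271]
eef_rot: [-0.409, 0.408, -0.577, 0.578]
force: [-0.6, -0.8, 0.2]
gripper_width: 0.0852
-20 stop inner 474.0 outer 488.0 box end 473.7 z 0.0705
-10 stop inner 474.0 outer 488.0 box end 473.7 z 0.071
0 stop inner 474.0 outer 488.1 box end 473.7 z 0.0716
10 stop inner 474.0 outer 488.0 box end 473.6 z 0.0714
20 stop inner 474.0 outer 488.0 box end 473.6 z 0.0706
box lateral [-23.3  27.6]
t: 33.35
eef_pos: [0.4264, -0.139, 0.1594]
eef_rot: [-0.408, 0.407, -0.577, 0.579]
force: [-0.2, -0.1, 0.0]
gripper_width: 0.085
top (array([315., 146.]), np.int32(504), [(np.float64(673.8), np.float64(-176.9)), (np.float64(74.6), np.float64(74.3)), 89.1], np.float64(69.0))
top (array([116., 229.]), np.int32(1700), [(np.float64(540.7), np.float64(264.8)), (np.float64(54.6), np.float64(139.8)), 79.5], np.float64(58.6))
top (array([198., 253.]), np.int32(2212), [(np.float64(468.0), np.float64(91.2)), (np.float64(129.9), np.float64(155.0)), 70.9], np.float64(70.3))
scene (array([342.,  26.]), np.int32(1485), [(np.float64(435.1), np.float64(1024.8)), (np.float64(806.9), np.float64(416.0)), 41.1], np.float64(63.3))
scene (array([210.,  42.]), np.int32(568), [(np.float64(24.1), np.float64(549.8)), (np.float64(114.9), np.float64(122.6)), 67.1], np.float64(64.9))
scene (array([297., 134.]), np.int32(739), [(np.float64(540.8), np.float64(264.3)), (np.float64(58.6), np.float64(144.7)), 77.3], np.float64(58.2))
scene (array([244., 159.]), np.int32(1206), [(np.float64(469.2), np.float64(88.4)), (np.float64(132.8), np.float64(160.3)), 72.2], np.float64(68.3))
scene (array([179., 262.]), np.int32(1391), [(np.float64(541.2), np.float64(-262.5)), (np.float64(54.0), np.float64(143.3)), 81.2], np.float64(57.5))
scene (array([250., 258.]), np.int32(648), [(np.float64(675.4), np.float64(-177.8)), (np.float64(74.2), np.float64(75.8)), 70.4], np.float64(64.8))
```

View pics/top6.png

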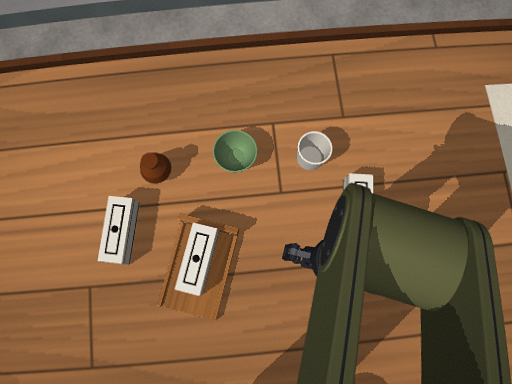

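```bash
python3 -c "
from bench import finish_job
print(finish_job())"
```

```text
the job is handed in; nothing more can be done
None
```

The box with the ball was the middle one. It now stands in the returns tray, flush against the stop, and the job was handed in at about 33 s; no verdict was reported.

- **Right-hand box:** I lifted it and tilted it about 4° one way, then 4° and 8° the other. The load stayed steady at about 5.3 N, as for an empty box. I set it back where it stood. The last scene view puts it within about 1 mm of its start: (541, -262) mm, against (542, -262) mm.
- **Middle box:** it weighed about 7.2 N, more than the heaviest empty box could. When rocked twice each way (about 4 to 6°), the wrist torque swung by up to about ±0.2 N m with the arm still. I read that as the ball bouncing at the box's ends.
- **Placing:** I set the middle box on the tray board and slid it up until I felt about 3 N against the stop. At touchdown a step pushed it down with about 30 N (limit 80 N), and I backed off.
- **Last checks:** after release the wrist camera showed a gap to the stop of about 0.4 mm and the box about 2 mm off mid-width. It was square to the stop and upright. The left-hand box was at its start position, the cup, bowl and vase looked unmoved, and the robot was touching nothing.

**Less certain:**
- I never lifted the left-hand box, because the middle one was already clear.
- The torque readings were too noisy to follow the ball's exact position. That it reached each end follows from the tilts and the rattle; I did not measure it directly.
- With the box held above the tray, the overhead and scene cameras disagreed by up to about 15 mm on where its end was. I relied on the wrist camera for the final approach.

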